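# Find the parts tube that still rattles and clip it into its holder

### The job

The three capped steel parts tubes lying in the sheet pan should all have been emptied, but one of them still has a coupling pin inside; a shake in the hand tells which one. Snap that tube down into the spring clips of the holder in front of the grinders until it sits fully home at both ends, and leave the two empty tubes lying in the pan.

Things in the scene. Friction and masses are not known exactly. Their poses are not given: they have to be found in the camera images.
- tube_1: one of three look-alike parts tubes on their sides: smooth steel barrel 32 mm in diameter with a hexagonal aluminium cap on each end (40 mm across flats, 46 across corners, 14 mm long; they stay on), 124 mm long over all. Origin on the axis at mid-length, 20 mm above the pan's floor; x along the tube, both ends alike. Grasp the barrel at mid-length, fingers closing across it
- tube_2: second tube, shaped like tube_1. An empty tube weighs 90 g. One of the three, not always the same one, also holds a loose steel pin of 95 to 131 g that slides some 45 mm to and fro along it: that tube rattles when shaken along its x, weighs 185 to 221 g in all, and looks no different
- tube_3: third tube, shaped like tube_1
- pan: shallow steel sheet pan, fixed to the worktop, 170 mm along its x, 266 mm along its y, rim 24 mm high, floor 4 mm above the worktop; origin at the middle of its underside. The tubes lie in it side by side, nearly along its x, about 76 mm apart along its y
- holder: holder for one tube, fixed to the worktop: dark steel strip 150 mm along its x, 50 along y, 6 thick. A pair of spring jaws (12 mm wide, tops 54 mm above the worktop, mouth flared to 47 mm) stands over a saddle 38 mm to each side of the middle; fingers fit between the pairs. Origin mid-underside. A black grinder's sloping chute hangs just behind it: come from the robot's side
- seat (a point): where the origin of a tube that is fully home lies: on the holder's middle, 32 mm above the worktop, axes as the holder's. The tube lies along x, either way round, caps outside the jaws with 4 mm of play at each end. Pressed straight down with about 10 N, its barrel spreads the jaws, which then close over it and hold it on the saddles
Mind the look-alikes: they are no part of the job. Leave any orange look-alike of the holder alone.

How it is judged:
By the outcome, as a careful person would: the job done as asked, in the order asked, and still so for the second after the job is handed in, with the robot touching nothing.
It also fails if it takes over 72 s, if anything falls off the work surface, if the arm or the gripper's body presses on something with over 40 N, if the wrist force passes 120 N, or if a joint passes its speed limit or range.

### The arm

A 6-joint arm with a two-finger parallel gripper is mounted at the origin on a cart in front of the work surface, level with it; the furniture and walls round the work are solid. World frame = base frame: x ahead of the robot, y to its left, z up, the work surface at z = 0. Lengths are in m, angles in rad, forces in N, time in s.
With the tool pointing down it reaches from about 0.35 to 0.775 m from the base axis. Payload 7.3 kg.
Tool frame: the origin (TCP) lies on the centre line of the jaws, within the pads' length; the fingertips stand 17 mm ahead of it and the grasp point (between the pads) lies 2 mm behind it (robot.tcp_to_tips is the distance from the TCP to the fingertips, in m); z points along the fingers, y is the line along which they close (so a half turn about z gives the same grasp; the last joint's range is limited). The gripper opens to 92 mm and grips with 3 to 60 N. Pads are 19 mm wide; open, the fingers measure 130 mm over their backs; the gripper's body (75 mm by 190 mm) begins 47 mm behind the grasp point.
Start: joints at [-1.432, 0.342, 1.524, -0, 1.275, -0.146], TCP at [0.148, -0.504, 0.244] pointing down, gripper open.
Joint ranges: [-2.53, 2.53], [-0.77, 2.02], [0.04, 2.7], [-1, 4.14], [0.28, 2.66], [-3.11, 3.11]. Speed limits (rad/s): [2.57, 2.57, 3.14, 3.14, 3.14, 3.14].

### API

Orientations are given as [roll, pitch, yaw] about the fixed x, y, z axes, in that order (R = Rz(yaw) Ry(pitch) Rx(roll)).
In Python, from cell import robot gives the robot as it stands. The module is installed in compiled form; this text tells all that it offers.
- The arm moves only by the tool carry_out, never from a script. Its argument "commands" is a list of rows, each a list of 3 entries, a list of its own where there are three numbers: the shift along the tool's x, y, z in m, then the turn about the tool's z in rad, then the opening, from 0 (shut) to 1 (fully open). In form: [[[dx, dy, dz], yaw, claw], ...]. A call has 1 to 20 rows; each row shifts and turns the commanded pose from where the row before left it, along the tool's axes as they then stand; what a row does not reach is not made up. A row lasts 1/8 s, in which the tool goes at most 62.5 mm and 10.7 degrees, less where a joint would pass 70% of its speed; a pose out of reach is approached as far as the arm can. A call is refused whole if a number of a shift passes 0.0625 or a number of a turn 0.188, either way. A call with a gripper value outside its range is refused whole. The fingers move at their own pace and stop on an object; "newtons" is the grip in N (left out, the last holds). Time passes only in rows, so rows that do not move let the fingers close. It gives the time, the measured TCP pose, the force, the opening and the grip force at its end, in the units of the state.
- robot.observe(): the state, without advancing time (a new reading comes with each control period).
- robot.read_camera(name): name is "scene" or "top" or "wrist"; returns a dict with "pixels" (400x640x3 uint8, red, green, blue), "fx", "fy", "cx", "cy" (pixels), "view" (4x4, takes a point from world to camera coordinates); the wrist camera has in their place "T_tool_cam" (4x4, takes a point from camera to tool coordinates, whose origin is the TCP and whose axes are the flange's). Camera axes: x right, y up, looking along -z (the intrinsics and any distortion apply to the point x, -y, -z); pixel columns grow to the right and rows downward; lengths in m; the calibration is good to about 2 mm. A picture is of the moment at which its call begins: read the wrist's pose just before it. There is no depth.
- robot.hand_in(): hands the job in; it is judged then, once.
Trained networks look in a picture, given as the dict that the camera call returned (one of the last four; its "shot" number tells which), for a name from the list of things; names that differ only in an ending like _2 or _b are one class to them, and where a whole thing is asked for, a point or a joint stands for the part that bears it (a point fixed in the world has none). Each returns a list of dicts, best first, with "p" (0 to 1); they miss things now and then, are a little off and sometimes report something else, mostly with a low value. They report only what shows in the picture. A call takes as long as a camera call. They do not tell look-alikes from the thing itself.
- robot.find_in(picture, name): "at" ([column, row] in pixels, amid what is visible of it).
- robot.tip_of(picture, name): "at" ([column, row] in pixels: a listed point, or the origin of a listed thing).
The state is a dict: "time": time; "qpos": joint angles; "qvel": joint speeds; "joint_efforts": joint torques, N m; "tool_pos": TCP position; "tool_rot": TCP orientation; "contact_force": force on the tool from outside, world axes, zero at the start; "torque": the same for the moment, N m; "opening": finger opening in m; "grip_force": force on a finger pad.
Only numpy, scipy, OpenCV 4.12 (cv2) and the standard library are available. Lean on these libraries where they do the work, as an engineer would, in place of code of your own. Each camera call takes 0.05 s, during which the arm holds its last target. There are 200 camera calls.

## Working session

There is one attempt and no reset: what is moved stays moved. The work goes in short steps, Python scripts to look and compute and a tool call to move; the robot and the scene stay as the last step left them, time stands still between calls to the robot, and variables do not carry over. Pictures are saved under pics/ and viewed, at most 12 in all, crops included, and the job is handed in when it is done.

Besides the shell and the picture viewer there is one more tool, called after ">>>" by a JSON object that holds its "fn" and its "kwargs". carry_out: Moves the arm, as the interface text tells. Its arguments: {"type":"object","properties":{"commands":{"type":"array"},"newtons":{"type":"number"}},"required":["commands"]}

```bash
mkdir -p pics; cat > h.py <<'E'
import numpy as np, cv2
from cell import robot
def snap(n,f):
    p=robot.read_camera(n); cv2.imwrite(f'pics/{f}.png',p['pixels'][:,:,::-1]); return p
def ray(p,uv,z,T=None):
    """pixel -> world point at height z; T world-from-camera"""
    M=np.linalg.inv(np.array(p['view'])) if T is None else T
    d=M[:3,:3]@np.array([(uv[0]-p['cx'])/p['fx'],-(uv[1]-p['cy'])/p['fy'],-1]); o=M[:3,3]
    return o+d*(z-o[2])/d[2]
E
python3 - <<'E'
from h import *
s=robot.observe(); print({k:np.round(v,3).tolist() for k,v in s.items()})
np.set_printoptions(precision=3,suppress=True)
ps={}
for n in('top','scene'):
    p=snap(n,n+'0'); print(n,[k for k in p])
    for t,z in(('tube_1',.024),('pan',0),('holder',0),('seat',.032)):
        for d in robot.tip_of(p,t)[:5]: print(n,t,round(d['p'],2),np.round(d['at']),ray(p,d['at'],z))
a=cv2.imread('pics/top0.png');b=cv2.imread('pics/scene0.png')
E
```

```text
{'time': 0.0, 'qpos': [-1.432, 0.343, 1.525, -0.0, 1.275, -0.146], 'qvel': [0.001, -0.0, 0.001, 0.0, 0.001, 0.001], 'joint_efforts': [0.001, -43.124, -24.422, 0.072, 0.056, -0.0], 'tool_pos': [0.147, -0.503, 0.243], 'tool_rot': [-3.14, -0.0, 0.285], 'contact_force': [0.209, 1.192, -0.183], 'torque': [0.02, 0.02, 0.001], 'grip_force': 0.0, 'opening': 0.092}
top ['pixels', 'fx', 'fy', 'cx', 'cy', 'view', 'shot']
top tube_1 0.87 [242. 184.] [0.578 0.129 0.024]
top tube_1 0.87 [206. 180.] [0.596 0.266 0.024]
top tube_1 0.77 [226. 183.] [0.584 0.189 0.024]
top pan 0.84 [225. 183.] [0.588 0.2   0.   ]
top pan 0.48 [226. 181.] [0.596 0.196 0.   ]
top holder 0.59 [318. 216.] [ 0.455 -0.16   0.   ]
top seat 0.66 [313. 219.] [ 0.446 -0.143  0.032]
top seat 0.19 [317. 216.] [ 0.455 -0.157  0.032]
scene ['pixels', 'fx', 'fy', 'cx', 'cy', 'view', 'shot']
scene tube_1 0.65 [250. 168.] [0.588 0.284 0.024]
scene tube_1 0.53 [276. 177.] [0.59  0.137 0.024]
scene tube_1 0.47 [263. 172.] [0.594 0.217 0.024]
scene tube_1 0.38 [310. 218.] [ 0.425 -0.169  0.024]
scene pan 0.74 [262. 179.] [0.576 0.206 0.   ]
scene holder 0.64 [439. 264.] [ 0.477 -0.63   0.   ]
scene holder 0.54 [308. 220.] [ 0.438 -0.149  0.   ]
scene seat 0.61 [307. 206.] [ 0.474 -0.117  0.032]
scene seat 0.56 [443. 253.] [ 0.496 -0.632  0.032]
scene seat 0.17 [308. 219.] [ 0.404 -0.177  0.032]
```

View pics/top0.png

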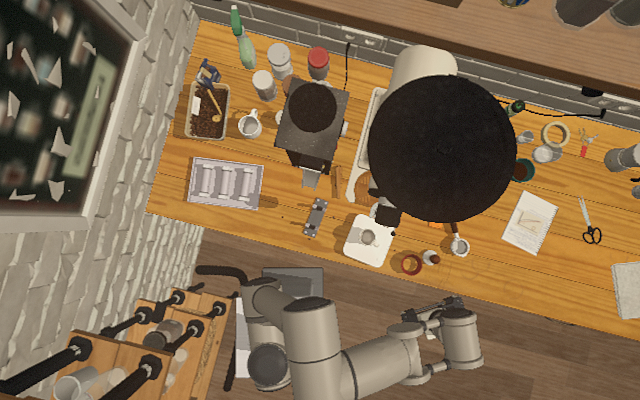

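View pics/scene0.png

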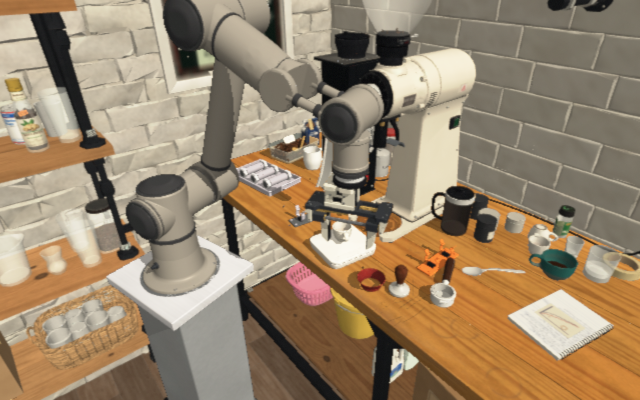

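The top view shows the pan with three tubes at (206,180), (226,183) and (242,184). The candidate holders are a grey one at top (316,217), in front of the black grinder with its chute at (312,178), and an orange one at scene (439,262). The grey/dark steel one fits the description; I'll confirm it with a wrist close-up.

```bash
cat >> h.py <<'E'
def plan(wps,yaw=None,step=.05):
    """print rows through world waypoints, final yaw reached on the way"""
    s=robot.observe(); p=np.array(s['tool_pos']); y=s['tool_rot'][2]
    segs=[]
    for w in wps:
        w=np.array(w,float); n=int(np.ceil(np.linalg.norm(w-p)/step)) or 1
        segs+= [(w-p)/n]*n; p=w
    dy=0 if yaw is None else -(yaw-y)/len(segs)
    for d in segs:
        c,s_=np.cos(y),np.sin(y)
        print([[round(c*d[0]+s_*d[1],3),round(s_*d[0]-c*d[1],3),round(-d[2],3)],round(dy,3)],end=', '); y-=dy
    print()
E
python3 - <<'E'
from h import *
np.set_printoptions(precision=3,suppress=True)
p=robot.read_camera('wrist'); print(p['T_tool_cam'],p['fx'],p['fy'],p['cx'],p['cy'])
q=robot.read_camera('top')
for uv in((310,232),(322,200),(312,178),(312,186)): print(uv,ray(q,uv,.05))
for uv in((235,160),(233,208),(196,197),(200,163)): print(uv,ray(q,uv,.02))
plan([(.14,-.40,.25),(.28,-.28,.25),(.36,-.16,.27)],0.3)
im=q['pixels'][165:245,280:360,::-1]; cv2.imwrite('pics/crop1.png',cv2.resize(im,(560,560),interpolation=cv2.INTER_CUBIC))
E
```

```text
[[-0.     0.967  0.256  0.07 ]
 [ 1.    -0.     0.    -0.001]
 [ 0.     0.256 -0.967 -0.142]
 [ 0.     0.     0.     1.   ]] 289.6962418515617 289.6962418515617 315.7707640295418 192.9061428333023
(310, 232) [ 0.396 -0.131  0.05 ]
(322, 200) [ 0.515 -0.176  0.05 ]
(312, 178) [ 0.598 -0.139  0.05 ]
(312, 186) [ 0.568 -0.139  0.05 ]
(235, 160) [0.673 0.157 0.02 ]
(233, 208) [0.488 0.164 0.02 ]
(196, 197) [0.531 0.305 0.02 ]
(200, 163) [0.662 0.291 0.02 ]
[[np.float64(0.007), np.float64(-0.034), np.float64(-0.002)], np.float64(-0.002)], [[np.float64(0.007), np.float64(-0.034), np.float64(-0.002)], np.float64(-0.002)], [[np.float64(0.007), np.float64(-0.034), np.float64(-0.002)], np.float64(-0.002)], [[np.float64(0.042), np.float64(-0.019), np.float64(-0.0)], np.float64(-0.002)], [[np.float64(0.042), np.float64(-0.019), np.float64(-0.0)], np.float64(-0.002)], [[np.float64(0.042), np.float64(-0.019), np.float64(-0.0)], np.float64(-0.002)], [[np.float64(0.042), np.float64(-0.019), np.float64(-0.0)], np.float64(-0.002)], [[np.float64(0.037), np.float64(-0.031), np.float64(-0.007)], np.float64(-0.002)], [[np.float64(0.037), np.float64(-0.03), np.float64(-0.007)], np.float64(-0.002)], [[np.float64(0.037), np.float64(-0.03), np.float64(-0.007)], np.float64(-0.002)],
```

View pics/crop1.png

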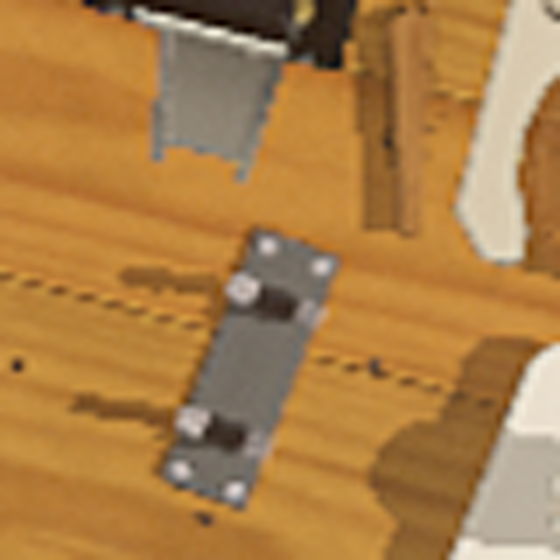

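The crop shows the dark steel holder at top (316,217): two jaw pairs, strip axis near world x with yaw about -0.35, and the chute just beyond its far end. It's the one meant. I'll move to view it, turning the tool so the camera side faces the robot.

```bash
sed -i 's/print(\[\[round(c\*d\[0\]+s_\*d\[1\],3),round(s_\*d\[0\]-c\*d\[1\],3),round(-d\[2\],3)\],round(dy,3)\],end/print([[*np.round([c*d[0]+s_*d[1],s_*d[0]-c*d[1],-d[2]],3).tolist()],round(float(dy),3)],end/' h.py
python3 -c "
from h import *
plan([(.14,-.40,.25),(.26,-.29,.25),(.40,-.14,.27)],2.79,.031)"
```

```text
[[0.005, -0.025, -0.002], -0.147], [[0.009, -0.024, -0.002], -0.147], [[0.013, -0.023, -0.002], -0.147], [[0.016, -0.021, -0.002], -0.147], [[0.027, 0.004, -0.0], -0.147], [[0.026, 0.007, -0.0], -0.147], [[0.025, 0.011, -0.0], -0.147], [[0.023, 0.015, -0.0], -0.147], [[0.02, 0.018, -0.0], -0.147], [[0.018, 0.021, -0.0], -0.147], [[0.017, 0.024, -0.003], -0.147], [[0.014, 0.026, -0.003], -0.147], [[0.01, 0.028, -0.003], -0.147], [[0.006, 0.029, -0.003], -0.147], [[0.001, 0.029, -0.003], -0.147], [[-0.003, 0.029, -0.003], -0.147], [[-0.007, 0.028, -0.003], -0.147],
```

>>> {"fn": "carry_out", "kwargs": {"commands": [[[0.005, -0.025, -0.002], -0.147, 1], [[0.009, -0.024, -0.002], -0.147, 1], [[0.013, -0.023, -0.002], -0.147, 1], [[0.016, -0.021, -0.002], -0.147, 1], [[0.027, 0.004, 0], -0.147, 1], [[0.026, 0.007, 0], -0.147, 1], [[0.025, 0.011, 0], -0.147, 1], [[0.023, 0.015, 0], -0.147, 1], [[0.02, 0.018, 0], -0.147, 1], [[0.018, 0.021, 0], -0.147, 1], [[0.017, 0.024, -0.003], -0.147, 1], [[0.014, 0.026, -0.003], -0.147, 1], [[0.01, 0.028, -0.003], -0.147, 1], [[0.006, 0.029, -0.003], -0.147, 1], [[0.001, 0.029, -0.003], -0.147, 1], [[-0.003, 0.029, -0.003], -0.147, 1], [[-0.007, 0.028, -0.003], -0.147, 1], [[0, 0, 0], 0, 1]]}}

```text
time: 2.85
tool_pos: [0.4017, -0.1392, 0.2729]
tool_rot: [-3.142, 0.001, 2.786]
contact_force: [0.2, -0.5, -0.0]
opening: 0.0917
grip_force: 0.0
```

```bash
cat >> h.py <<'E'
from scipy.spatial.transform import Rotation as R
np.set_printoptions(precision=4,suppress=True)
def wrist(f):
    s=robot.observe(); p=snap('wrist',f)
    T=np.eye(4); T[:3,:3]=R.from_euler('xyz',s['tool_rot']).as_matrix(); T[:3,3]=s['tool_pos']
    return p,T@np.array(p['T_tool_cam'])
E
python3 - <<'E'
from h import *
p,T=wrist('w1')
for t,z in(('holder',0),('seat',.032)):
    for d in robot.tip_of(p,t)[:3]: print(t,round(d['p'],2),np.round(d['at']),ray(p,d['at'],z,T))
E
```

```text
holder 0.85 [327. 194.] [ 0.4487 -0.1379  0.    ]
seat 0.64 [326. 207.] [ 0.4565 -0.1439  0.032 ]
```

View pics/w1.png

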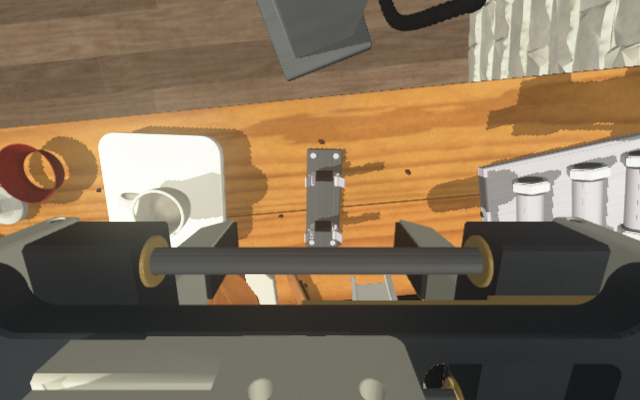

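The wrist view shows the holder strip at columns 307–343, rows 149–248, with jaws near (325,180) and (323,233). The scale is on the left and the pan at the right edge. I'll fit its edges and plan the move to the pan.

```bash
python3 - <<'E'
from h import *
im=cv2.imread('pics/w1.png'); hsv=cv2.cvtColor(im,cv2.COLOR_BGR2HSV)
s=robot.observe();p=robot.read_camera('wrist')
T=np.eye(4); T[:3,:3]=R.from_euler('xyz',s['tool_rot']).as_matrix(); T[:3,3]=s['tool_pos'];T=T@np.array(p['T_tool_cam'])
L=[];Rr=[]
for r in list(range(154,170))+list(range(192,220)):
    m=np.where(hsv[r,290:360,1]<90)[0]+290
    if len(m): L.append(ray(p,(m[0]-.5,r),.006,T));Rr.append(ray(p,(m[-1]+.5,r),.006,T)); 
    if r%8==0: print(r,m[0],m[-1])
L,Rr=np.array(L),np.array(Rr)
for E in(L,Rr): 
    k=np.polyfit(E[:,0],E[:,1],1); print('edge yaw',np.arctan(k[0]),'y at x=.45',np.polyval(k,.45))
print([ (r,hsv[r,325].tolist()) for r in range(145,154)])
for uv in((325,149.5),): print('front end',ray(p,uv,.006,T))
crop=im[140:255,280:370]; cv2.imwrite('pics/c2.png',cv2.resize(crop,None,fx=5,fy=5,interpolation=cv2.INTER_CUBIC))
plan([(.42,.0,.28),(.50,.20,.30)],3.14)
E
```

```text
160 307 341
168 307 340
192 307 340
200 307 339
208 307 339
216 307 338
edge yaw -0.36988789536779076 y at x=.45 -0.17288816610391414
edge yaw -0.3824648402679957 y at x=.45 -0.12056014850233918
[(145, [17, 163, 216]), (146, [16, 161, 219]), (147, [16, 160, 221]), (148, [16, 158, 174]), (149, [16, 84, 109]), (150, [18, 30, 112]), (151, [20, 26, 119]), (152, [20, 26, 119]), (153, [19, 24, 118])]
front end [ 0.3834 -0.1192  0.006 ]
[[0.01, 0.046, -0.002], -0.045], [[0.008, 0.047, -0.002], -0.045], [[0.006, 0.047, -0.002], -0.045], [[-0.007, 0.043, -0.004], -0.045], [[-0.009, 0.042, -0.004], -0.045], [[-0.01, 0.042, -0.004], -0.045], [[-0.012, 0.041, -0.004], -0.045], [[-0.014, 0.041, -0.004], -0.045],
```

View pics/c2.png

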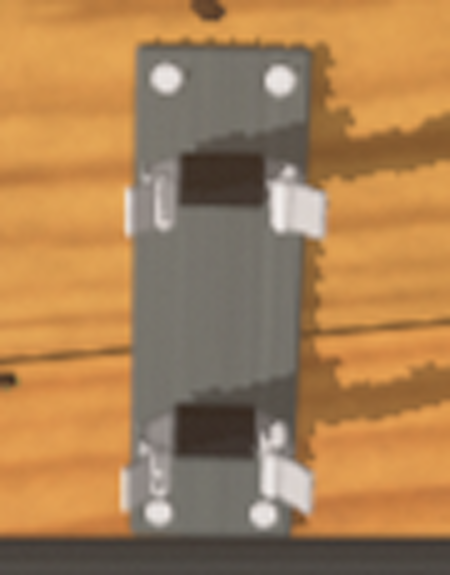

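The crop confirms two jaw pairs with dark saddles at wrist (324,176) and (323,226). That puts the holder centre near (0.453,-0.147) with yaw -0.376. Next, the pan.

```bash
python3 -c "
from h import *
plan([(.42,.15,.29),(.60,.20,.30)],3.14)"
```

```text
[[0.014, 0.046, -0.003], -0.036], [[0.012, 0.047, -0.003], -0.036], [[0.011, 0.047, -0.003], -0.036], [[0.009, 0.048, -0.003], -0.036], [[0.007, 0.048, -0.003], -0.036], [[0.006, 0.048, -0.003], -0.036], [[-0.043, 0.019, -0.003], -0.036], [[-0.043, 0.017, -0.003], -0.036], [[-0.044, 0.016, -0.003], -0.036], [[-0.045, 0.014, -0.003], -0.036],
```

>>> {"fn": "carry_out", "kwargs": {"commands": [[[0.014, 0.046, -0.003], -0.036, 1], [[0.012, 0.047, -0.003], -0.036, 1], [[0.011, 0.047, -0.003], -0.036, 1], [[0.009, 0.048, -0.003], -0.036, 1], [[0.007, 0.048, -0.003], -0.036, 1], [[0.006, 0.048, -0.003], -0.036, 1], [[-0.043, 0.019, -0.003], -0.036, 1], [[-0.043, 0.017, -0.003], -0.036, 1], [[-0.044, 0.016, -0.003], -0.036, 1], [[-0.045, 0.014, -0.003], -0.036, 1], [[0, 0, 0], 0, 1], [[0, 0, 0], 0, 1]]}}

```text
time: 4.55
tool_pos: [0.599, 0.1993, 0.3021]
tool_rot: [-3.141, -0.002, -3.141]
contact_force: [-0.3, 0.1, 0.0]
opening: 0.0919
grip_force: 0.0
```

```bash
python3 - <<'E'
from h import *
p,T=wrist('w2'); print(robot.observe()['tool_pos'])
for t,z in(('tube_1',.024),('pan',0)):
    for d in robot.tip_of(p,t)[:5]: print(t,round(d['p'],2),np.round(d['at'],1),ray(p,d['at'],z,T))
E
```

```text
[0.5987 0.1994 0.3028]
tube_1 0.86 [366.5 164.4] [0.5985 0.2743 0.024 ]
tube_1 0.8 [261.1 150.3] [0.578  0.1212 0.024 ]
tube_1 0.62 [313.3 157.6] [0.5886 0.1965 0.024 ]
pan 0.69 [313.7 151.4] [0.5823 0.197  0.    ]
```

View pics/w2.png

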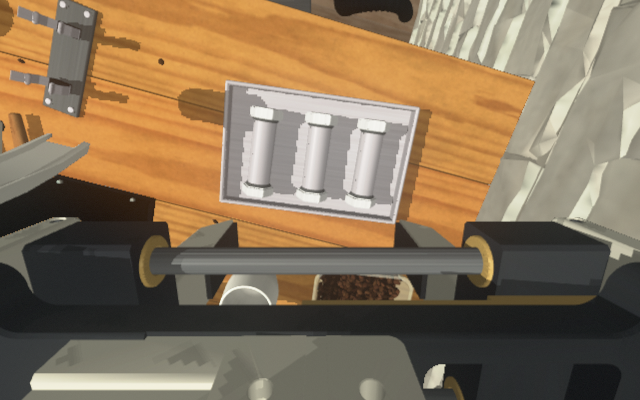

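The wrist view shows the pan with three tubes at (261,151), (314,157) and (366,163), 76 mm apart as expected, and the holder at top left. I'll compute yaws and the approach to tube A (y≈0.12), with the fingers half open because of the neighbours.

```bash
python3 - <<'E'
from h import *
s=robot.observe();F=[]
for i in range(8): p=robot.read_camera('wrist'); F.append(robot.observe()['contact_force'])
print('F0',np.mean(F,0),np.std(F,0))
T=np.eye(4); T[:3,:3]=R.from_euler('xyz',s['tool_rot']).as_matrix(); T[:3,3]=s['tool_pos'];T=T@np.array(p['T_tool_cam'])
for a,b in(((264,114),(257,188)),((320,120),(309,194)),((371,126),(362,200))):
    A,B=ray(p,a,.03,T),ray(p,b,.03,T); d=B-A; print((A+B)/2,np.linalg.norm(d),np.arctan2(d[1],d[0]))
for t,z in(('holder',0),('seat',.032)):
    for d in robot.tip_of(p,t)[:2]: print(t,round(d['p'],2),np.round(d['at'],1),ray(p,d['at'],z,T))
A,B=ray(p,(79.5,0),.006,T),ray(p,(66,112),.006,T)
plan([(.58,.122,.28),(.580,.122,.1)],-3.141-.08,.055)
E
```

```text
F0 [-0.2512  0.0573  0.0703] [0.44   0.4852 0.2533]
[0.5805 0.1215 0.03  ] 0.10654757702501755 -0.14137045231426784
[0.589  0.1987 0.03  ] 0.10777447914256336 -0.147063560362884
[0.5976 0.2739 0.03  ] 0.10804373374381444 -0.07449742429276578
holder 0.87 [71.6 54.8] [ 0.4473 -0.1443  0.    ]
seat 0.95 [52.6 51.9] [ 0.4498 -0.1437  0.032 ]
[[0.01, -0.039, 0.011], 0.014], [[0.009, -0.039, 0.011], 0.014], [[0.0, 0.0, 0.045], 0.014], [[0.0, 0.0, 0.045], 0.014], [[0.0, 0.0, 0.045], 0.014], [[0.0, 0.0, 0.045], 0.014],
```

>>> {"fn": "carry_out", "kwargs": {"commands": [[[0.009, -0.039, 0.02], 0.035, 0.6], [[0.009, -0.039, 0.02], 0.035, 0.6], [[0, 0, 0.05], 0.035, 0.6], [[0, 0, 0.05], 0.035, 0.6], [[0, 0, 0.05], 0, 0.6], [[0, 0, 0.04], 0, 0.6], [[0, 0, 0.025], 0, 0.6], [[0, 0, 0.02], 0, 0.6], [[0, 0, 0], 0, 0.6]]}}

```text
time: 6.32
tool_pos: [0.5793, 0.1225, 0.0262]
tool_rot: [-3.141, -0.003, 3.004]
contact_force: [0.5, 0.5, 0.6]
opening: 0.0548
grip_force: 0.0
```

>>> {"fn": "carry_out", "kwargs": {"commands": [[[0, 0, 0], 0, 0.2], [[0, 0, 0], 0, 0.2], [[0, 0, 0], 0, 0.2], [[0, 0, 0], 0, 0.2], [[0, 0, -0.02], 0, 0.2], [[0, 0, -0.03], 0, 0.2], [[0, 0, -0.03], 0, 0.2], [[0, 0, 0], 0, 0.2], [[0, 0, 0], 0, 0.2], [[0, 0, 0], 0, 0.2]], "newtons": 25}}

```text
time: 7.58
tool_pos: [0.5794, 0.1225, 0.106]
tool_rot: [-3.141, -0.003, 3.004]
contact_force: [0.0, -0.5, -2.0]
opening: 0.0315
grip_force: 24.9
```

```bash
cat >> h.py <<'E'
def weigh(f):
    F=[]
    for i in range(10): p=robot.read_camera('wrist'); s=robot.observe(); F.append(s['contact_force']+s['torque'])if isinstance(s['torque'],list) else F.append(np.r_[s['contact_force'],s['torque']])
    cv2.imwrite(f'pics/{f}.png',p['pixels'][:,:,::-1]); print(np.mean(F,0),np.std(F,0)); print(s['tool_pos'],s['tool_rot'],s['opening'],s['time'])
E
python3 -c "
from h import *
weigh('w3')"
```

```text
[ 0.2759 -0.1274 -2.1684  0.0997 -0.1523 -0.0011] [0.5546 0.4006 0.5607 0.0297 0.0308 0.0271]
[0.5803 0.1226 0.1077] [-3.1415  0.0001  3.0038] 0.03166807772061586 8.075
```

Tube A weighs about 2.2 N (roughly 220 g), so it's the loaded one. A short shake along its x should shift the moment if the pin slides.

>>> {"fn": "carry_out", "kwargs": {"commands": [[[0.03, 0, -0.02], 0, 0.2], [[-0.04, 0, -0.02], 0, 0.2], [[0.04, 0, -0.02], 0, 0.2], [[-0.04, 0, 0], 0, 0.2], [[0.04, 0, 0], 0, 0.2], [[-0.03, 0, 0], 0, 0.2], [[0, 0, 0], 0, 0.2], [[0, 0, 0], 0, 0.2], [[0, 0, 0], 0, 0.2]]}}

```text
time: 9.2
tool_pos: [0.58, 0.1227, 0.1679]
tool_rot: [-3.142, 0.0, 3.004]
contact_force: [-0.3, 0.6, -1.5]
opening: 0.0318
grip_force: 25.0
```

```bash
python3 -c "
from h import *
weigh('w4')
plan([(.42,.12,.20),(.42,0.0,.20),(.452,-.146,.16)],np.pi-.376,.05)"
```

```text
[-0.1388  0.0757 -1.8964  0.0849 -0.1611 -0.0051] [0.4928 0.3881 0.4014 0.0318 0.0289 0.0301]
[0.5803 0.1226 0.1677] [-3.1415  0.      3.0038] 0.03147359802385459 9.7
[[0.04, -0.006, -0.008], 0.022], [[0.039, -0.007, -0.008], 0.022], [[0.039, -0.008, -0.008], 0.022], [[0.039, -0.009, -0.008], 0.022], [[-0.009, -0.039, -0.0], 0.022], [[-0.01, -0.039, -0.0], 0.022], [[-0.011, -0.039, -0.0], 0.022], [[-0.018, -0.033, 0.01], 0.022], [[-0.019, -0.032, 0.01], 0.022], [[-0.019, -0.032, 0.01], 0.022], [[-0.02, -0.031, 0.01], 0.022],
```

View pics/w4.png

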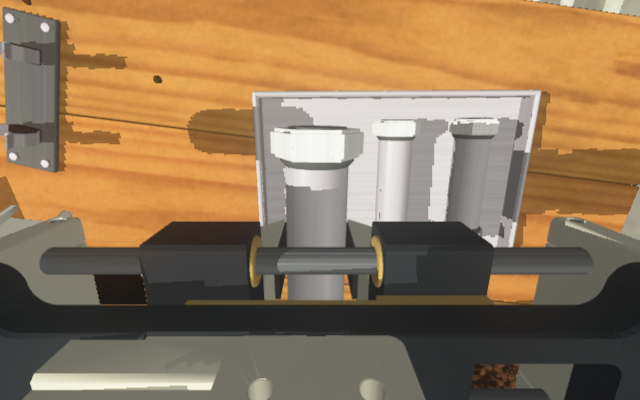

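The view shows the tube gripped with its front cap at rows 130–165, so it sits about 2.5 mm toward tool +x; the two others remain in the pan. Two weighings average about 2.03 N (207 g), against 0.88 N for an empty tube. Before approaching I'll triangulate the chute lip for clearance.

```bash
python3 - <<'E'
from h import *
q=robot.read_camera('top');p=robot.read_camera('wrist')
T=np.eye(4); T[:3,:3]=R.from_euler('xyz',[-3.142,.001,2.786]).as_matrix(); T[:3,3]=[.4017,-.1392,.2729]; T=T@np.array(p['T_tool_cam'])
for z in(.05,.08,.1,.12,.15,.18): print(z,ray(q,(308.1,189),z),ray(p,(375,276),z,T))
print(ray(p,(323.7,201),.016,T))
plan([(.42,.12,.20),(.40,0.0,.20),(.40,-.124,.13)],np.pi-.376,.05)
E
```

```text
0.05 [ 0.5569 -0.1244  0.05  ] [ 0.5716 -0.112   0.05  ]
0.08 [ 0.5543 -0.1252  0.08  ] [ 0.5524 -0.1122  0.08  ]
0.1 [ 0.5526 -0.1257  0.1   ] [ 0.5396 -0.1123  0.1   ]
0.12 [ 0.5509 -0.1263  0.12  ] [ 0.5268 -0.1125  0.12  ]
0.15 [ 0.5483 -0.127   0.15  ] [ 0.5077 -0.1127  0.15  ]
0.18 [ 0.5457 -0.1278  0.18  ] [ 0.4885 -0.1129  0.18  ]
[ 0.4526 -0.1447  0.016 ]
[[0.04, -0.006, -0.008], 0.024], [[0.039, -0.007, -0.008], 0.024], [[0.039, -0.008, -0.008], 0.024], [[0.039, -0.009, -0.008], 0.024], [[-0.003, -0.04, -0.0], 0.024], [[-0.004, -0.04, -0.0], 0.024], [[-0.005, -0.04, -0.0], 0.024], [[-0.012, -0.039, 0.023], 0.024], [[-0.013, -0.039, 0.023], 0.024], [[-0.014, -0.039, 0.023], 0.024],
```

>>> {"fn": "carry_out", "kwargs": {"commands": [[[0.04, -0.006, -0.008], 0.024, 0.2], [[0.039, -0.007, -0.008], 0.024, 0.2], [[0.039, -0.008, -0.008], 0.024, 0.2], [[0.039, -0.009, -0.008], 0.024, 0.2], [[-0.003, -0.04, 0], 0.024, 0.2], [[-0.004, -0.04, 0], 0.024, 0.2], [[-0.005, -0.04, 0], 0.024, 0.2], [[-0.012, -0.039, 0.023], 0.024, 0.2], [[-0.013, -0.039, 0.023], 0.024, 0.2], [[-0.014, -0.039, 0.023], 0.024, 0.2], [[-0.03, 0, 0.02], 0, 0.2], [[-0.03, 0, 0.01], 0, 0.2], [[0, 0, 0], 0, 0.2], [[0, 0, 0], 0, 0.2]]}}

```text
time: 11.55
tool_pos: [0.4556, -0.1441, 0.1007]
tool_rot: [-3.142, -0.001, 2.764]
contact_force: [0.6, 0.3, -1.5]
opening: 0.0313
grip_force: 25.0
```

```bash
python3 - <<'E'
from h import *
s=robot.observe(); print(s['tool_pos'],s['tool_rot'],s['contact_force'])
p,T=wrist('w5')
yaw=s['tool_rot'][2]; d=np.array([.4553,-.1468])-np.array(s['tool_pos'])[:2]; c,n=np.cos(yaw),np.sin(yaw)
print('tool shift',c*d[0]+n*d[1],n*d[0]-c*d[1],'yaw',yaw-(np.pi-.376))
for w in((.25,-.055),):
    pass
# predicted pixels of holder front corners, for the estimate
Ti=np.linalg.inv(T)
for hx,hy,z in((-.075,-.025,.006),(-.075,.025,.006),(-.044,-.0235,.054),(-.044,.0235,.054)):
    W=np.array([.453+hx*np.cos(-.376)-hy*np.sin(-.376),-.146+hx*np.sin(-.376)+hy*np.cos(-.376),z,1]); C=Ti@W
    print((hx,hy,z),p['cx']+p['fx']*C[0]/-C[2],p['cy']-p['fy']*C[1]/-C[2])
E
```

```text
[ 0.4556 -0.1441  0.1007] [-3.1416 -0.0009  2.764 ] [ 0.5526  0.2771 -1.4666]
tool shift -0.0007529212707925786 -0.002635755747656731 yaw -0.0016348204343925588
(-0.075, -0.025, 0.006) 278.7750315216016 105.48526745471048
(-0.075, 0.025, 0.006) 342.6120902067709 105.37508789688103
(-0.044, -0.0235, 0.054) 273.58341763948897 152.46915906600805
(-0.044, 0.0235, 0.054) 345.86889433121326 152.35043389657687
```

View pics/w5.png

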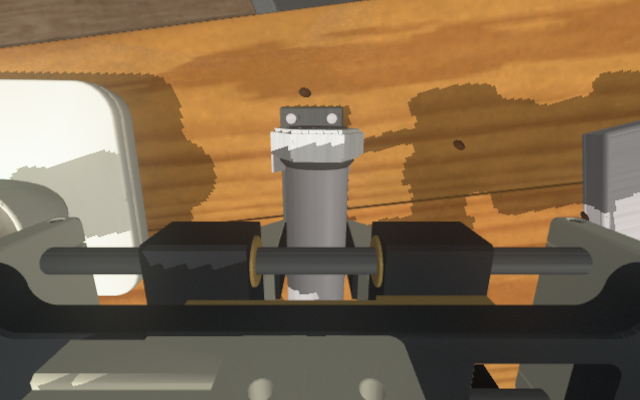

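The strip's front corners show at (281,107) and (343,107), against predicted (279,105) and (343,105), so a correction of about 1.5 mm is enough. Pressing down.

>>> {"fn": "carry_out", "kwargs": {"commands": [[[-0.002, -0.0015, 0.01], 0, 0.2], [[0, 0, 0.015], 0, 0.2], [[0, 0, 0.01], 0, 0.2], [[0, 0, 0.008], 0, 0.2], [[0, 0, 0.006], 0, 0.2], [[0, 0, 0.005], 0, 0.2], [[0, 0, 0], 0, 0.2]], "newtons": 50}}

```text
time: 12.48
tool_pos: [0.4584, -0.1475, 0.047]
tool_rot: [-3.141, 0.003, 2.764]
contact_force: [1.2, -5.0, -3.4]
opening: 0.0314
grip_force: 50.0
```

The tube is touching the +y jaw (5 N sideways), so I'll shift 1.5 mm away from it while pressing on.

>>> {"fn": "carry_out", "kwargs": {"commands": [[[0, -0.0015, 0], 0, 0.2], [[0, 0, 0.003], 0, 0.2], [[0, 0, 0.003], 0, 0.2], [[0, 0, 0], 0, 0.2]]}}

```text
time: 12.98
tool_pos: [0.4567, -0.1478, 0.0403]
tool_rot: [3.142, -0.001, 2.764]
contact_force: [1.6, -2.7, -3.3]
opening: 0.0316
grip_force: 50.0
```

>>> {"fn": "carry_out", "kwargs": {"commands": [[[0, -0.001, 0.003], 0, 0.2], [[0, 0, 0.003], 0, 0.2], [[0, 0, 0.002], 0, 0.2], [[0, 0, 0], 0, 0.2]]}}

```text
time: 13.48
tool_pos: [0.456, -0.1484, 0.0364]
tool_rot: [-3.141, 0.0, 2.764]
contact_force: [-11.8, 5.7, 47.4]
opening: 0.0314
grip_force: 50.0
```

```bash
python3 - <<'E'
from h import *
p,T=wrist('w6'); s=robot.observe(); print(s['tool_pos'],s['contact_force'],s['torque'])
im=cv2.imread('pics/w6.png')[40:290,210:420]; a=cv2.resize(im,None,fx=2.4,fy=2.4,interpolation=cv2.INTER_CUBIC)
cv2.imwrite('pics/c6.png',a); print(a.shape)
E
```

```text
[ 0.456  -0.1484  0.0364] [-12.7803   6.3186  46.3997] [0.9794 1.9412 0.0686]
(600, 504, 3)
```

View pics/c6.png

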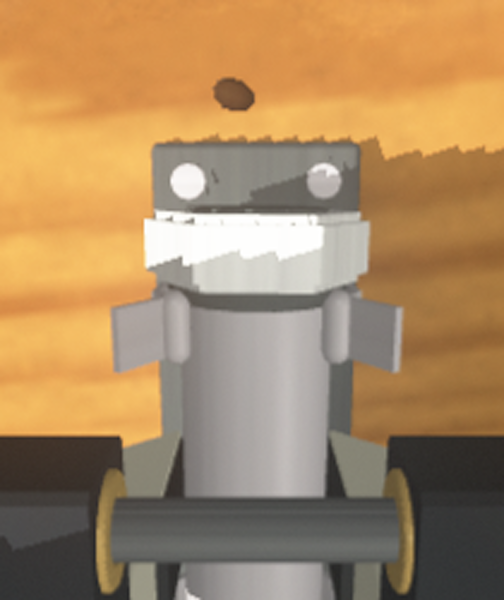

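The crop shows the near barrel between the near jaw's closed rolls, but the near cap (crop rows 215–290) almost touches the jaw front (row 293), which matches the 14 N axial force. I'll ease off, shift 3 mm toward the robot and press again.

>>> {"fn": "carry_out", "kwargs": {"commands": [[[0, 0, -0.003], 0, 0.2], [[0.0015, 0, 0], 0, 0.2], [[0.0015, 0, 0], 0, 0.2], [[0, 0, 0], 0, 0.2]]}}

```text
time: 14.02
tool_pos: [0.4558, -0.1483, 0.0366]
tool_rot: [3.141, 0.005, 2.764]
contact_force: [4.6, 0.9, 8.9]
opening: 0.0312
grip_force: 50.0
```

>>> {"fn": "carry_out", "kwargs": {"commands": [[[0.0015, 0, 0], 0, 0.2], [[0.0015, 0, 0], 0, 0.2], [[0, 0, 0], 0, 0.2], [[0, 0, 0.002], 0, 0.2], [[0, 0, 0.002], 0, 0.2], [[0, 0, 0], 0, 0.2]]}}

```text
time: 14.78
tool_pos: [0.4542, -0.1478, 0.0364]
tool_rot: [-3.141, 0.009, 2.764]
contact_force: [-4.9, 4.7, 48.4]
opening: 0.0313
grip_force: 50.0
```

```bash
python3 - <<'E'
from h import *
p,T=wrist('w7'); s=robot.observe(); print(s['tool_pos'],s['tool_rot'],s['contact_force'],s['torque'])
a=cv2.imread('pics/w6.png')[90:200,230:400];b=cv2.imread('pics/w7.png')[90:200,230:400]
cv2.imwrite('pics/c7.png',cv2.resize(np.vstack([a,b]),None,fx=2.7,fy=2.7,interpolation=cv2.INTER_CUBIC))
E
```

```text
[ 0.4542 -0.1478  0.0364] [-3.1411  0.0093  2.764 ] [-4.7347  5.3698 48.726 ] [0.8583 0.5994 0.1169]
```

View pics/c7.png

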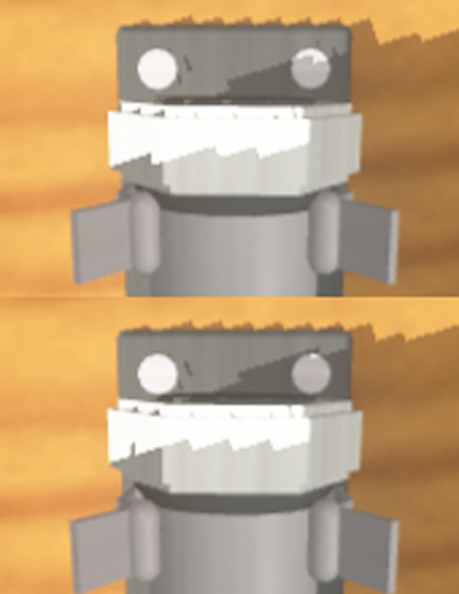

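Gap restored, and it bottoms out firmly at 48 N (z unchanged). I'll ease the pressure, release and look.

>>> {"fn": "carry_out", "kwargs": {"commands": [[[0, 0, -0.003], 0, 0.2], [[0, 0, 0], 0, 0.2], [[0, 0, 0], 0, 0.65], [[0, 0, 0], 0, 0.65], [[0, 0, 0], 0, 0.65], [[0, 0, -0.02], 0, 0.65], [[0, 0, -0.04], 0, 0.65], [[0.02, 0, -0.05], 0, 0.65], [[0.05, 0, -0.04], 0, 0.65], [[0.02, 0, -0.03], 0, 0.65], [[-0.05, 0, 0], 0, 0.65], [[-0.05, 0, 0], 0, 0.65], [[0, 0, 0], 0, 0.65]]}}

```text
time: 16.45
tool_pos: [0.4632, -0.1518, 0.2128]
tool_rot: [-3.142, -0.0, 2.764]
contact_force: [-0.3, 0.7, -0.7]
opening: 0.0596
grip_force: 0.0
```

```bash
python3 - <<'E'
from h import *
p,T=wrist('w8'); s=robot.observe(); print(s['tool_pos'],s['tool_rot'],s['contact_force'])
q=snap('scene','s8')
Ti=np.linalg.inv(T); b=cv2.imread('pics/w8.png')
r=cv2.imread('pics/s8.png')[170:260,270:370]
b=cv2.resize(b[60:240,230:420],None,fx=3,fy=3,interpolation=cv2.INTER_CUBIC)[:500]; r=cv2.resize(r[:,10:60],(220,396),interpolation=cv2.INTER_CUBIC)
o=np.zeros((500,800,3),np.uint8); o[:,:570]=b; o[:396,575:795]=r; cv2.imwrite('pics/c8.png',o)
E
```

```text
[ 0.4615 -0.1509  0.2126] [ 3.1415 -0.0023  2.7638] [-0.1166 -0.1874  0.1698]
```

View pics/c8.png

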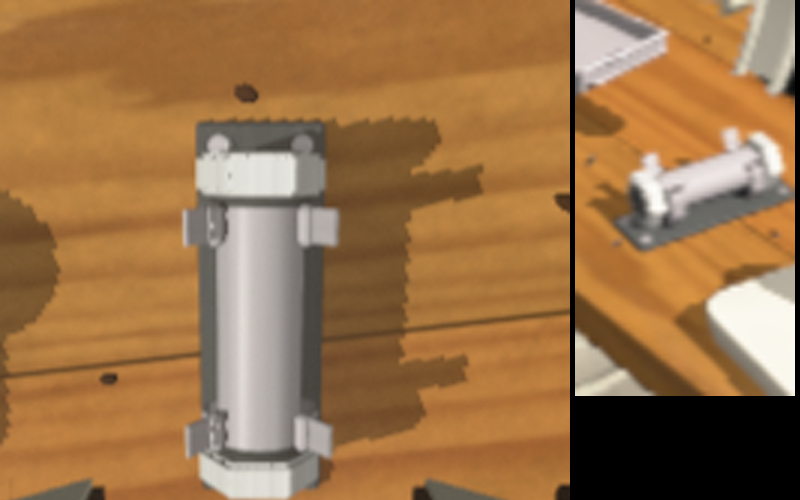

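Left panel: the tube is in both jaw pairs, with the caps outside them at crop rows 150–195 and 455–495. Right panel (scene): it lies level on the strip. To verify both ends are home, I'll press lightly with closed fingertips near each end (expected TCP z ≈ 0.065 on contact).

>>> {"fn": "carry_out", "kwargs": {"commands": [[[-0.007, 0.0005, 0.04], 0, 0], [[0, 0, 0.04], 0, 0], [[0, 0, 0.03], 0, 0], [[0, 0, 0.02], 0, 0], [[0, 0, 0.01], 0, 0], [[0, 0, 0.005], 0, 0], [[0, 0, 0.002], 0, 0], [[0, 0, 0.002], 0, 0], [[0, 0, 0], 0, 0]]}}

```text
time: 17.68
tool_pos: [0.4684, -0.1531, 0.0653]
tool_rot: [-3.141, 0.001, 2.764]
contact_force: [0.3, -0.1, 2.0]
opening: 0.0006
grip_force: 1.2
```

>>> {"fn": "carry_out", "kwargs": {"commands": [[[0, 0, 0.0015], 0, 0], [[0, 0, 0], 0, 0], [[0, 0, 0], 0, 0]]}}

```text
time: 18.05
tool_pos: [0.4685, -0.1531, 0.0651]
tool_rot: [-3.141, 0.002, 2.764]
contact_force: [-4.4, 2.9, 17.4]
opening: 0.0005
grip_force: 8.6
```

>>> {"fn": "carry_out", "kwargs": {"commands": [[[0, 0, -0.02], 0, 0], [[0.036, 0, 0], 0, 0], [[0, 0, 0.01], 0, 0], [[0, 0, 0.0065], 0, 0], [[0, 0, 0.002], 0, 0], [[0, 0, 0.0015], 0, 0], [[0, 0, 0], 0, 0], [[0, 0, 0], 0, 0]]}}

```text
time: 19.05
tool_pos: [0.4352, -0.1399, 0.065]
tool_rot: [-3.141, 0.001, 2.764]
contact_force: [-7.2, 3.4, 26.2]
opening: 0.0003
grip_force: 13.3
```

Both ends stand at 0.065 m: level and fully home. Retreating, then a last check with the networks.

>>> {"fn": "carry_out", "kwargs": {"commands": [[[0, 0, -0.03], 0, 0], [[0, 0, -0.05], 0, 0.3], [[0, 0, -0.05], 0, 0.3], [[0, 0, -0.03], 0, 0.3], [[0, 0, 0], 0, 0.3]]}}

```text
time: 19.68
tool_pos: [0.4363, -0.1405, 0.2253]
tool_rot: [-3.141, 0.005, 2.764]
contact_force: [-0.1, 0.2, -0.0]
opening: 0.0272
grip_force: 0.0
```

```bash
python3 - <<'E'
from h import *
p,T=wrist('w9'); q=robot.read_camera('top')
for d in robot.tip_of(p,'tube_1')[:3]: print('w',round(d['p'],2),d['at'],ray(p,d['at'],.032,T))
for d in robot.tip_of(q,'tube_1')[:4]: print('top',round(d['p'],2),d['at'],ray(q,d['at'],.024))
s=robot.observe(); print(s['time'],s['tool_pos'],s['contact_force'])
print(robot.hand_in())
E
```

```text
w 0.61 [621.5, 186.2] [0.5828 0.1936 0.032 ]
w 0.58 [310.7, 189.8] [ 0.4507 -0.1516  0.032 ]
top 0.8 [204.6, 177.1] [0.6072 0.272  0.024 ]
top 0.73 [226.5, 184.3] [0.579  0.1882 0.024 ]
top 0.47 [313.2, 218.1] [ 0.4477 -0.1427  0.024 ]
19.875 [ 0.4342 -0.1394  0.2218] [0.1303 0.2094 0.2389]
the job is handed in; nothing more can be done
None
```

The loaded tube, identified by weight (about 207 g; the shake test was inconclusive), is snapped into the grey holder and level and home at both ends; the two others still lie in the pan, not weighed. The job was handed in at about 20 s.

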